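# Dock a hard drive and bolt its carriage

### The job

Wind the handwheel clockwise by its crank knob until the drive carriage touches its stop. Only then slide the barrel bolt fully home into the keeper on the carriage, so that the drive is locked in the dock, and let go. Leave the spray can, the spare drive and the screwdriver where they are.

Things in the scene. Friction and masses are not known exactly. Their poses are not given: they have to be found in the camera images.
- fixture: Hard-drive dock fixed on the bench, aluminium base 12 mm thick: stop block with a connector at its +y end, barrel bolt on its +x side, handwheel at its -y end. Origin on the bench top, under the middle of the carriage track; the base spans x -70 to +195, y -195 to +190 mm. The carriage slides along its +y to the stop, the bolt along its -x. Only yaw about vertical varies.
- carriage (a joint): Travel of the carriage (steel plate 116 x 160 mm with a 101 x 146 mm hard drive lying on it, top 58 mm above the bench) along the fixture's +y, in m: 0 = 50 mm short of the stop, 0.050 = touching the stop. Geared to the handwheel, 40 mm a turn; stays where it is left.
- handwheel (a joint): Angle of the handwheel in rad, growing clockwise seen from above: 0 (carriage drawn back) to 7.854 (carriage at the stop). Dark steel disc 116 mm in diameter, vertical axis, its top face 68 mm above the bench, its hub 80 mm. About 2.5 N at the crank knob turns it.
- wheel_axis (a point): Point on the handwheel's vertical axis, 98 mm above the bench (the height to hold the crank knob); at x +80, y -125 mm in the fixture's frame.
- crank_grip (a point): Point to grip on the crank knob: an upright black cylinder 20 mm in diameter, 52 mm long (68 to 120 mm above the bench), 44 mm off the wheel's axis, that spins freely on its own pin, so it can be carried round in a circle without turning the gripper. The point is on its axis, 98 mm above the bench.
- bolt (a joint): Travel of the steel barrel bolt along the fixture's -x, in m: 0 = drawn back, its tip 12 mm short of the keeper's face; 0.040 = fully home, 28 mm inside the keeper. Some 3 N slide it. Keep it drawn back until the carriage is at its stop.
- bolt_grip (a point): Point to grip on the bolt's handle: an upright plain steel stem 16 mm in diameter, top 107 mm above the bench, standing on the 15 mm thick bolt rod (rod axis 45 mm above the bench, straps over the rod up to 60 mm). The point is on the stem's axis, 90 mm above the bench; it moves with the bolt.
- keeper (a point): Centre of the mouth of the keeper, a steel block 27 x 40 x 34 mm with an 18 mm square hole on the carriage's +x side; 45 mm above the bench; moves with the carriage. In line with the bolt when the carriage is at its stop.
- spray_can: Bystander: upright white spray can, 58 mm in diameter, 170 mm tall; origin under its centre.
- spare_drive: Bystander: hard drive lying flat, 101 x 146 x 26 mm; origin under its centre.
- screwdriver: Bystander: screwdriver 190 mm long lying on the bench to the left of the dock, along its own x; origin under its middle.

How it is judged:
By the outcome, as a careful person would: the job done as asked, in the order asked, and still so for the second after the job is handed in, with the robot touching nothing.
It also fails if it takes over 58 s, if anything falls off the work surface, if the arm or the gripper's body presses on something with over 40 N, if the wrist force passes 120 N, or if a joint passes its speed limit or range.

### The arm

A 6-joint arm with a two-finger parallel gripper is mounted at the origin on the work surface. World frame = base frame: x ahead of the robot, y to its left, z up, the work surface at z = 0. Lengths are in m, angles in rad, forces in N, time in s.
With the tool pointing down it reaches from about 0.25 to 0.85 m from the base axis. Payload 12.5 kg.
Tool frame: the origin (TCP) lies midway between the tips of the shut fingers; the grasp point (between the pads) lies 19 mm behind it (arm.grip_depth is the distance from the TCP to the grasp point, in m); z points along the fingers, y is the line along which they close (so a half turn about z gives the same grasp; the last joint's range is limited). The gripper opens to 93 mm and grips with 3 to 60 N. Pads are 15 mm wide; open, the fingers measure 128 mm over their backs; the gripper's body (75 mm by 188 mm) begins 65 mm behind the grasp point.
Start: joints at [1.229, 0.351, 1.652, -0, 1.139, -0.085], TCP at [0.14, 0.532, 0.219] pointing down, gripper open.
Joint ranges: [-2.75, 2.75], [-0.79, 2.1], [0.01, 2.65], [-1.57, 4.71], [0.07, 3.14], [-2.87, 2.87]. Speed limits (rad/s): [2.22, 2.22, 2.79, 3.14, 3.14, 3.14].

### API

Orientations are given as a unit quaternion [x, y, z, w].
In Python, from bench import arm gives the robot as it stands.
- The arm moves only by the tool play_rows, never from a script. Its argument "steps" is a list of rows, each a list of 3 entries, a list of its own where there are three numbers: the closure, from -1 (fully open) to 1 (shut), then the shift along the tool's x, y, z in mm, then the turn, a rotation vector about the tool's x, y, z in degrees. In form: [[grip, [tx, ty, tz], [rx, ry, rz]], ...]. A call has 1 to 10 rows; each row is the pose to reach, as a shift and turn from the pose commanded when the call began, along the tool's axes at that moment; what a row does not reach only later rows make up. A row lasts 1/8 s, in which the tool goes at most 62.5 mm and 10.7 degrees, less where a joint would pass 70% of its speed; a pose out of reach is approached as far as the arm can. A call with a gripper value outside its range is refused whole. The fingers move at their own pace and stop on an object; "force" is the grip in N (left out, the last holds). Time passes only in rows, so rows that repeat a pose let the fingers close. It gives the time, the measured TCP pose, the force, the opening and the grip force at its end, in the units of the state.
- arm.get_obs(): the state, without advancing time (a new reading comes with each control period).
- arm.capture(name): name is "side" or "top"; returns a dict with "img" (480x640x3 uint8, red, green, blue), "fx", "fy", "cx", "cy" (pixels), "rvec" (rotation vector, rad) and "tvec" (3), from world to camera coordinates, as OpenCV has them. Camera axes: x right, y down, z forward; pixel columns grow to the right and rows downward; lengths in m; the calibration is good to about 2 mm. A picture is of the moment at which its call begins. There is no depth.
- arm.job_done(): hands the job in; it is judged then, once.
The state is a dict: "clock": time; "joint_pos": joint angles; "joint_velocities": joint speeds; "joint_torque": joint torques, N m; "ee_pos": TCP position; "orientation": TCP orientation; "wrist_force": force on the tool from outside, world axes, zero at the start; "moment": the same for the moment, N m; "width": finger opening in m; "grip_force": force on a finger pad.
Only numpy, scipy, OpenCV 4.12 (cv2) and the standard library are available. Lean on these libraries where they do the work, as an engineer would, in place of code of your own. Each camera call takes 0.05 s, during which the arm holds its last target. There are 200 camera calls.

## Working session

There is one attempt and no reset: what is moved stays moved. The work goes in short steps, Python scripts to look and compute and a tool call to move; the robot and the scene stay as the last step left them, time stands still between calls to the robot, and variables do not carry over. Pictures are saved under pics/ and viewed, at most 10 in all, crops included, and the job is handed in when it is done.

Besides the shell and the picture viewer there is one more tool, called as name([rows], argument=value, ...), one row to a line, values as JSON. play_rows: Moves the arm, as the interface text tells. Its arguments: {"type":"object","properties":{"steps":{"type":"array"},"force":{"type":"number"}},"required":["steps"]}

```bash
mkdir -p pics; ls; python3 - <<'E'
from bench import arm
import cv2,json,numpy as np
for n in("top","side"):
    c=arm.capture(n); cv2.imwrite(f"pics/{n}0.png",c["img"][:,:,::-1])
    print(n,{k:np.round(v,4).tolist() for k,v in c.items() if k!="img"})
o=arm.get_obs(); print({k:np.round(v,3).tolist() for k,v in o.items()})
E
```

```text
pics
top {'fx': 466.1004, 'fy': 466.1004, 'cx': 329.8931, 'cy': 243.975, 'rvec': [2.1924, -2.1447, 0.1388], 'tvec': [-0.0326, 0.5594, 1.2592]}
side {'fx': 619.0618, 'fy': 619.0618, 'cx': 316.3934, 'cy': 241.5484, 'rvec': [2.4198, 0.0029, 0.0224], 'tvec': [-0.5338, 0.0374, 1.5516]}
{'clock': 0.1, 'joint_pos': [1.229, 0.351, 1.652, 0.0, 1.139, -0.085], 'joint_velocities': [-0.0, -0.001, -0.001, 0.001, -0.001, 0.001], 'joint_torque': [-0.0, -49.802, -28.57, 0.07, 0.024, -0.0], 'ee_pos': [0.14, 0.532, 0.218], 'orientation': [0.128, 0.992, -0.0, -0.0], 'wrist_force': [-0.909, -0.055, -0.713], 'moment': [0.018, -0.045, -0.005], 'grip_force': 0.0, 'width': 0.093}
```

View pics/top0.png

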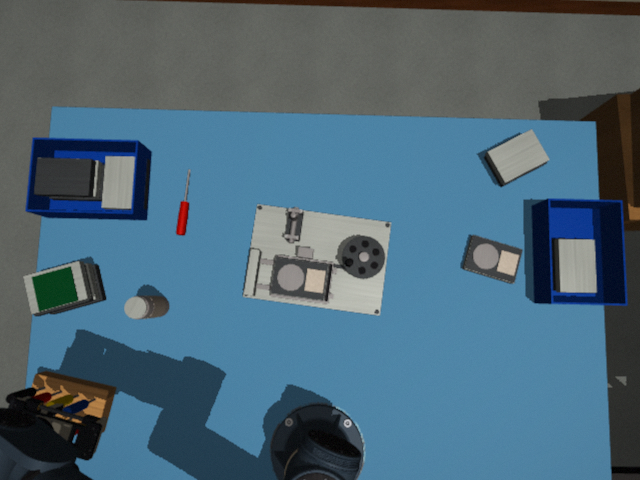

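View pics/side0.png

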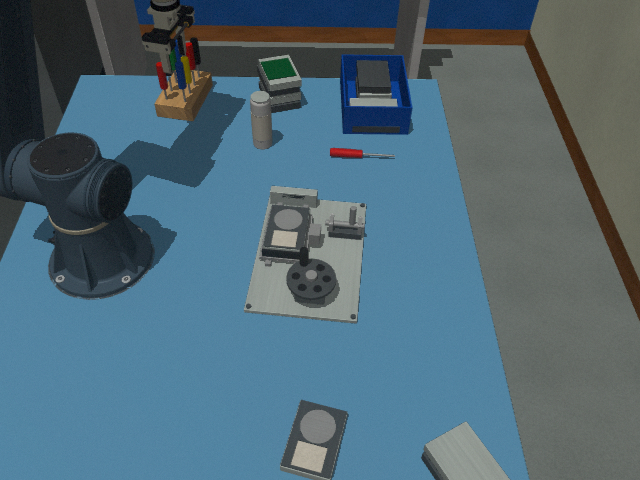

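The top view shows the dock plate with corners near (258,206), (391,222), (380,314) and (244,298). The wheel is at (362,257) with its knob near (337,263), and the bolt handle is near (293,225). The side view shows the black knob at (304,255) and the bolt stem at (352,213). Next I'll enlarge both and measure.

```bash
cat > h.py <<'E'
from bench import arm
import cv2,numpy as np
def cam(n):
    c=arm.capture(n); c["R"]=cv2.Rodrigues(np.array(c["rvec"],float))[0]; c["t"]=np.array(c["tvec"],float); return c
def ray(c,p):
    d=c["R"].T@np.array([(p[0]-c["cx"])/c["fx"],(p[1]-c["cy"])/c["fy"],1]); return -c["R"].T@c["t"],d/np.linalg.norm(d)
def plane(c,p,z):
    o,d=ray(c,p); return o+d*(z-o[2])/d[2]
def proj(c,P):
    q=c["R"]@np.array(P)+c["t"]; return q[:2]/q[2]*c["fx"]+[c["cx"],c["cy"]]
E
python3 - <<'E'
from h import *
for n,(x0,y0,x1,y1) in dict(top=(235,195,400,325),side=(240,180,380,325)).items():
    c=cam(n); im=c["img"][:,:,::-1]; 
    hsv=cv2.cvtColor(np.ascontiguousarray(im),cv2.COLOR_BGR2HSV)
    m=((hsv[:,:,1]<90)).astype(np.uint8); k=np.zeros_like(m); k[y0-10:y1+10,x0-10:x1+10]=1; m*=k
    cs=max(cv2.findContours(m,0,2)[0],key=cv2.contourArea); h=cv2.convexHull(cs)
    q=cv2.approxPolyDP(h,6,True)[:,0]; P=[plane(c,p,.012) for p in q]
    for a,b in zip(q,P): print(n,a,np.round(b,4))
    print([round(float(np.linalg.norm(P[i]-P[i-1])),4) for i in range(len(P))])
    cv2.imwrite(f"pics/{n}1.png",cv2.resize(im[y0:y1,x0:x1],None,fx=4,fy=4,interpolation=cv2.INTER_CUBIC))
E
```

```text
top [257 204] [0.6717 0.1886 0.012 ]
top [391 222] [ 0.629  -0.1924  0.012 ]
top [380 314] [ 0.3702 -0.1635  0.012 ]
top [244 297] [0.409  0.2143 0.012 ]
[0.2639, 0.3834, 0.2604, 0.3798]
side [271 186] [0.4091 0.2485 0.012 ]
side [365 204] [0.6658 0.1817 0.012 ]
side [356 323] [ 0.6237 -0.2025  0.012 ]
side [244 311] [ 0.3652 -0.1712  0.012 ]
[0.422, 0.2653, 0.3865, 0.2604]
```

View pics/top1.png

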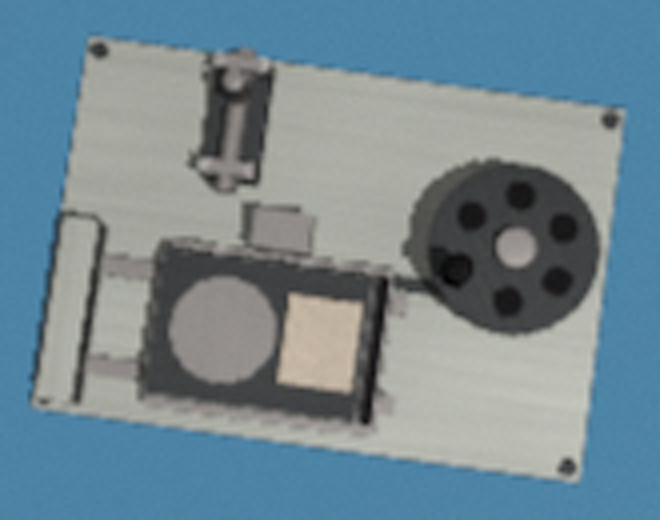

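View pics/side1.png

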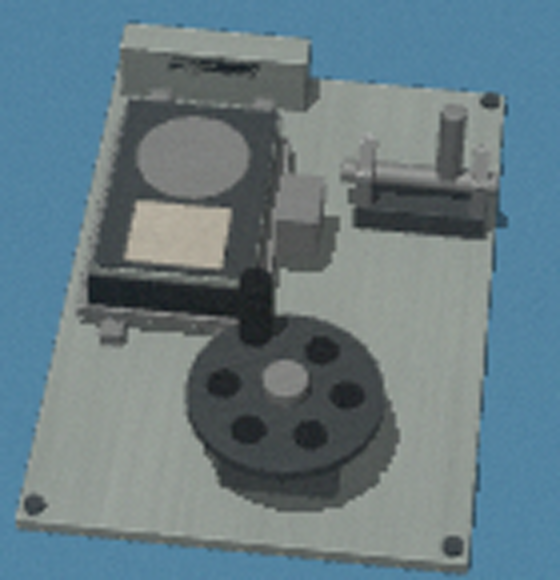

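The crops show these points, in full-frame pixels:

| Point | Top view | Side view |
|---|---|---|
| Hub | (364.3,256.8) | (311.8,274.3) |
| Stem top | (293.5,216) | (353.3,207.5) |
| Knob top | about (345,260) | (304,249) |

I'll triangulate these and check them against the fixture fit.

```bash
python3 - <<'E'
from h import *
t,s=cam("top"),cam("side")
def tri(a,b):
    o1,d1=ray(t,a);o2,d2=ray(s,b); k=np.linalg.lstsq(np.c_[d1,-d2],o2-o1,rcond=None)[0]
    p,q=o1+k[0]*d1,o2+k[1]*d2; return np.round((p+q)/2,4),round(float(np.linalg.norm(p-q)),4)
T=lambda u,v:(235+u/4-.4,195+v/4-.4); S=lambda u,v:(240+u/4-.4,180+v/4-.4)
P={"hub":(T(517,247),S(287,375),.080),"stem":(T(234,84),S(454,111),.107),"knob":(T(440,260),S(256,275),.120),
"scrA":(T(98,49),S(490,101),.013),"scrB":(T(610,120),S(452,546),.013),"scrC":(T(568,467),S(34,504),.013)}
for k,(a,b,z) in P.items(): print(k,*tri(a,b),np.round(plane(t,a,z),4),np.round(plane(s,b,z),4))
y=np.radians(-6.4);R=np.array([[np.cos(y),-np.sin(y)],[np.sin(y),np.cos(y)]])
for k,f in {"hub":(.08,-.125),}.items():
    h=(plane(t,P[k][0],.08)+plane(s,P[k][1],.08))[:2]/2; print("origin from hub",h-R@f)
hub=h
for k,z in(("knob",.12),("stem",.107)):
    for c,i in((t,0),(s,1)): print(k,"fixture-frame rel hub",np.round(R.T@(plane(c,P[k][i],z)[:2]-hub),4))
E
```

```text
hub [ 0.522  -0.111   0.0786] 0.003 [ 0.5234 -0.1108  0.08  ] [ 0.5205 -0.1124  0.08  ]
stem [0.6242 0.079  0.1032] 0.0012 [0.6241 0.0788 0.107 ] [0.6232 0.0751 0.107 ]
knob [ 0.5067 -0.0589  0.1067] 0.0093 [ 0.5103 -0.0579  0.12  ] [ 0.5022 -0.0711  0.12  ]
scrA [0.6612 0.1825 0.0087] 0.006 [0.6634 0.1822 0.013 ] [0.6577 0.1774 0.013 ]
scrB [ 0.6192 -0.1818  0.0101] 0.0047 [ 0.6211 -0.1813  0.013 ] [ 0.6166 -0.1842  0.013 ]
scrC [ 0.3753 -0.1544  0.0102] 0.0038 [ 0.3773 -0.1539  0.013 ] [ 0.3737 -0.1566  0.013 ]
origin from hub [0.45637227 0.02154623]
knob fixture-frame rel hub [-0.0176  0.0521]
knob fixture-frame rel hub [-0.0241  0.0381]
stem fixture-frame rel hub [0.0803 0.2006]
stem fixture-frame rel hub [0.0798 0.1968]
```

```bash
python3 - <<'E'
from h import *
t,s=cam("top"),cam("side")
hub=np.array([.522,-.1116]); kn=hub+[-.0194,.0396]
ims=[]
for c,(x,y) in((t,(365,257)),(s,(310,262))):
    a=int(x)-30;b=int(y)-30
    im=np.clip(c["img"][b:b+60,a:a+60,::-1].astype(float)*2.2,0,255).astype(np.uint8)
    im=cv2.resize(im,None,fx=6,fy=6,interpolation=cv2.INTER_CUBIC)
    for P,col in((kn,(0,0,255)),(hub,(0,255,0))):
        for z in((.068,.12) if P is kn else (.08,)):
            p=(proj(c,[*P,z])-[a,b]+.5)*6; cv2.circle(im,tuple(int(v) for v in p),4,col,-1)
    ims.append(im)
cv2.imwrite("pics/k.png",np.hstack(ims))
for p in((147,305),(138,311)): print("can",plane(t,p,0.))
E
```

```text
can [0.38118424 0.48454903 0.        ]
can [0.36415588 0.5083193  0.        ]
```

View pics/k.png

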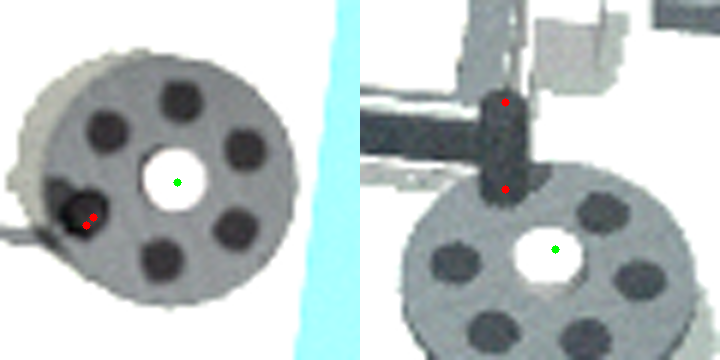

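The overlay places the hub at about (0.522, -0.112). The knob lies at about (-17.5, +40.5) mm from it, which is r = 44 mm at 120° in the fixture frame and matches the given 44 mm. I'll go above the knob and line the tool up with the fixture, so that tool x is fixture -x and tool y is fixture +y.

play_rows([
  [-1,[-126,-123,5],[0,0,-2]],
  [0,[-253,-245,9],[0,0,-4]],
  [0,[-380,-368,14],[0,0,-6.3]],
  [0,[-505,-491,18],[0,0,-8.3]],
  [0,[-505,-491,18],[0,0,-8.3]],
  [0,[-505,-491,18],[0,0,-8.3]],
  [0,[-505,-491,18],[0,0,-8.3]],
  [0,[-505,-491,18],[0,0,-8.3]],
  [0,[-505,-491,18],[0,0,-8.3]],
  [0,[-505,-491,18],[0,0,-8.3]],
], force=12)

```text
clock: 1.65
ee_pos: [0.4632, -0.0052, 0.2029]
orientation: [0.056, 0.998, 0.0, 0.0]
wrist_force: [0.6, 1.3, 1.4]
width: 0.0469
grip_force: 0.0
```

play_rows([
  [0,[-48,-61,10],[0,0,0]],
  [0,[-48,-61,40],[0,0,0]],
  [0,[-48,-61,50],[0,0,0]],
  [0,[-48,-61,50],[0,0,0]],
])

```text
clock: 2.15
ee_pos: [0.5026, -0.0682, 0.1525]
orientation: [0.056, 0.998, 0.0, -0.001]
wrist_force: [0.3, -0.1, -0.1]
width: 0.0463
grip_force: 0.0
```

```bash
python3 - <<'E'
from h import *
o=arm.get_obs(); print(o["ee_pos"],o["orientation"],o["clock"])
s=cam("side"); t=cam("top")
im=np.hstack([cv2.resize(c["img"][b:b+110,a:a+110,::-1],None,fx=3.6,fy=3.6,interpolation=2) for c,a,b in((t,300,200),(s,255,190))])
cv2.imwrite("pics/g.png",np.clip(im*1.8,0,255).astype(np.uint8))
E
```

```text
[ 0.50261762 -0.06824474  0.15253062] [ 5.56787930e-02  9.98448494e-01  1.75233562e-04 -6.67297032e-04] 2.15
```

View pics/g.png

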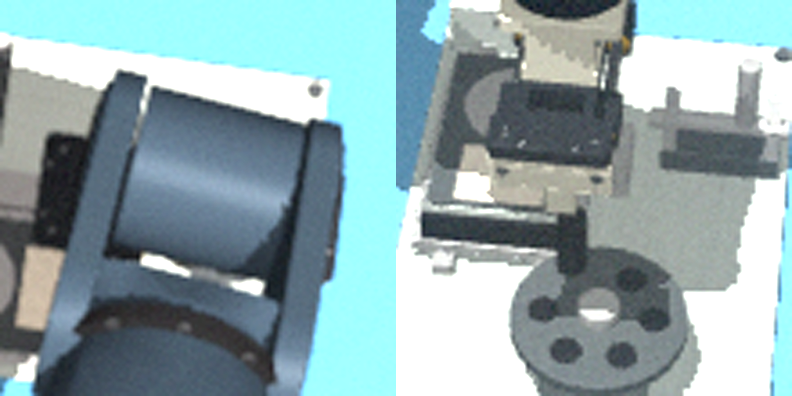

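The side view shows the fingers straddling the knob, with the near finger at (567,205) in the crop and the knob top at (572,212). I'll descend and grip.

play_rows([
  [0,[-2,-2.5,25],[0,0,0]],
  [0,[-2,-2.5,50],[0,0,0]],
  [0,[-2,-2.5,68],[0,0,0]],
  [0,[-2,-2.5,68],[0,0,0]],
  [1,[-2,-2.5,68],[0,0,0]],
  [1,[-2,-2.5,68],[0,0,0]],
  [1,[-2,-2.5,68],[0,0,0]],
  [1,[-2,-2.5,68],[0,0,0]],
], force=15)

```text
clock: 3.25
ee_pos: [0.5051, -0.0715, 0.0852]
orientation: [0.056, 0.998, 0.0, 0.0]
wrist_force: [-1.9, 3.8, 7.1]
width: 0.0193
grip_force: 15.0
```

Gripped at 19.3 mm opening with low force. I'll wind clockwise, starting with 60° to check the forces.

play_rows([
  [1,[-7,3.2,0],[0,0,0]],
  [1,[-14.4,5.2,0],[0,0,0]],
  [1,[-22,5.9,0],[0,0,0]],
  [1,[-29.6,5.2,0],[0,0,0]],
  [1,[-37,3.2,0],[0,0,0]],
  [1,[-44,0,0],[0,0,0]],
])

```text
clock: 4.0
ee_pos: [0.5496, -0.0756, 0.0852]
orientation: [0.056, 0.998, 0.001, 0.001]
wrist_force: [1.3, 7.9, 4.7]
width: 0.0196
grip_force: 15.0
```

play_rows([
  [1,[-6.3,-4.4,0],[0,0,0]],
  [1,[-11.7,-9.8,0],[0,0,0]],
  [1,[-16.1,-16.1,0],[0,0,0]],
  [1,[-19.3,-23.1,0],[0,0,0]],
  [1,[-21.3,-30.5,0],[0,0,0]],
  [1,[-22,-38.1,0],[0,0,0]],
  [1,[-21.3,-45.7,0],[0,0,0]],
  [1,[-19.3,-53.1,0],[0,0,0]],
  [1,[-16.1,-60.1,0],[0,0,0]],
  [1,[-11.7,-66.4,0],[0,0,0]],
])

```text
clock: 5.25
ee_pos: [0.5529, -0.1444, 0.0852]
orientation: [0.056, 0.998, -0.0, 0.0]
wrist_force: [1.9, 3.1, 8.5]
width: 0.0197
grip_force: 15.0
```

play_rows([
  [1,[5.4,-5.4,0],[0,0,0]],
  [1,[11.7,-9.8,0],[0,0,0]],
  [1,[18.7,-13,0],[0,0,0]],
  [1,[26.1,-15,0],[0,0,0]],
  [1,[33.7,-15.7,0],[0,0,0]],
  [1,[41.3,-15,0],[0,0,0]],
  [1,[48.7,-13,0],[0,0,0]],
  [1,[55.7,-9.8,0],[0,0,0]],
  [1,[62,-5.4,0],[0,0,0]],
  [1,[67.4,0,0],[0,0,0]],
])

```text
clock: 6.5
ee_pos: [0.4873, -0.1363, 0.0853]
orientation: [0.056, 0.998, 0.0, 0.002]
wrist_force: [13.2, 6.9, -0.4]
width: 0.0197
grip_force: 15.0
```

play_rows([
  [1,[3.6,6.3,0],[0,0,0]],
  [1,[6.6,13.2,0],[0,0,0]],
  [1,[8.6,20.7,0],[0,0,0]],
  [1,[9.3,28.3,0],[0,0,0]],
  [1,[8.6,35.9,0],[0,0,0]],
  [1,[6.6,43.3,0],[0,0,0]],
  [1,[3.4,50.3,0],[0,0,0]],
  [1,[-1,56.6,0],[0,0,0]],
  [1,[-6.4,62,0],[0,0,0]],
  [1,[-12.7,66.4,0],[0,0,0]],
])

```text
clock: 7.75
ee_pos: [0.5048, -0.0716, 0.0851]
orientation: [0.056, 0.998, 0.0, -0.001]
wrist_force: [-5.2, 1.6, 15.2]
width: 0.0197
grip_force: 15.0
```

play_rows([
  [1,[-7,3.2,0],[0,0,0]],
  [1,[-14.4,5.2,0],[0,0,0]],
  [1,[-22,5.9,0],[0,0,0]],
  [1,[-29.6,5.2,0],[0,0,0]],
  [1,[-37,3.2,0],[0,0,0]],
  [1,[-44,0,0],[0,0,0]],
  [1,[-50.3,-4.4,0],[0,0,0]],
  [1,[-55.7,-9.8,0],[0,0,0]],
])

```text
clock: 8.75
ee_pos: [0.5601, -0.0884, 0.0844]
orientation: [0.056, 0.998, -0.0, -0.0]
wrist_force: [0.5, -0.1, 0.4]
width: 0.0005
grip_force: 0.0
```

The knob slipped out, so I'll look.

play_rows([
  [1,[0,0,-40],[0,0,0]],
  [1,[0,0,-90],[0,0,0]],
  [1,[60,170,-110],[0,0,0]],
  [0,[120,230,-110],[0,0,0]],
  [0,[120,230,-110],[0,0,0]],
  [0,[120,230,-110],[0,0,0]],
  [0,[120,230,-110],[0,0,0]],
])

```text
clock: 9.62
ee_pos: [0.4654, 0.1562, 0.1949]
orientation: [0.054, 0.999, 0.0, -0.0]
wrist_force: [0.1, -0.9, 0.2]
width: 0.0359
grip_force: 0.0
```

```bash
python3 - <<'E'
from h import *
o=arm.get_obs(); print(o["ee_pos"],o["clock"])
s=cam("side"); t=cam("top")
im=np.hstack([cv2.resize(c["img"][b:b+150,a:a+110,::-1],None,fx=3.6,fy=3.6,interpolation=2) for c,a,b in((t,295,190),(s,255,180))])
cv2.imwrite("pics/g2.png",np.clip(im*1.8,0,255).astype(np.uint8))
E
```

```text
[0.46540649 0.15624735 0.19491916] 9.625
```

View pics/g2.png

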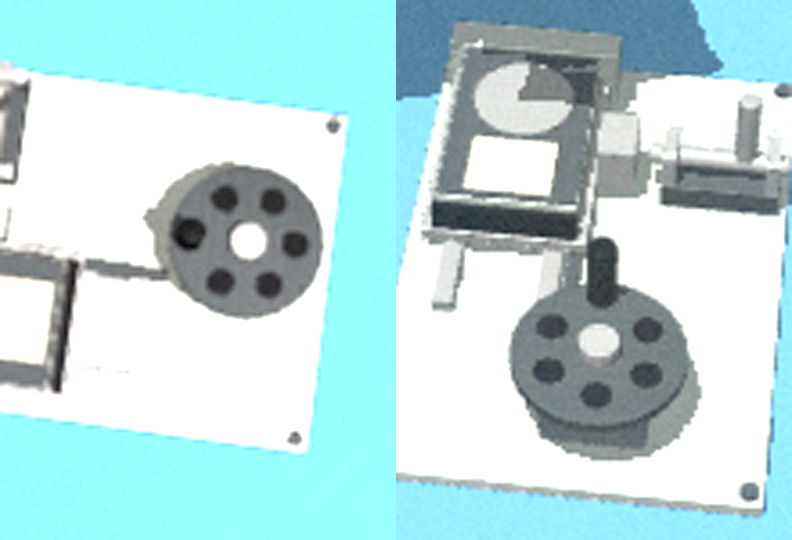

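The knob is now straight "up" of the hub in world (about 96° in fixture terms). Either it slipped or the carriage is already at the stop, so I'll measure the carriage travel.

```bash
cat >> h.py <<'E'
Y=np.radians(-6.4); RF=np.array([[np.cos(Y),-np.sin(Y)],[np.sin(Y),np.cos(Y)]]); HUB=np.array([.522,-.1116])
def fix(P): return RF.T@(np.array(P[:2])-HUB)+[.08,-.125]
E
python3 - <<'E'
from h import *
s=cam("side"); im0=cv2.imread("pics/side0.png"); im1=np.ascontiguousarray(s["img"][:,:,::-1])
S2=lambda u,v:((u-396)/3.6+255-.4,v/3.6+180-.4)
print("keeper after",fix(plane(s,S2(619,118),.062)),"before",fix(plane(s,(240+302/4,180+189/4),.062)))
# cream label on drive top, z=.058 in both views
t=cam("top"); 
for nm,c,im in(("side0",s,im0),("side1",s,im1),("top0",t,cv2.imread("pics/top0.png")),("top1",t,np.ascontiguousarray(t["img"][:,:,::-1]))):
    b=im.astype(int); m=((b[:,:,2]-b[:,:,0]>18)&(b[:,:,2]>130)).astype(np.uint8); k=np.zeros_like(m); k[190:310,245:340]=1
    n,l,st,ce=cv2.connectedComponentsWithStats(m*k); i=1+np.argmax(st[1:,4]); print(nm,st[i],fix(plane(c,ce[i],.058)))
# stop face: rows along the stop, and drive end, intensities along fixture +y at x=+-0.03
for x in(0.,):
    for y in np.arange(.07,.16,.005):
        P=HUB+RF@(np.array([x,y])-[.08,-.125]); p=proj(s,[*P,.058]); print(round(y,3),im1[int(p[1]+.5),int(p[0]+.5)],im0[int(p[1]+.5),int(p[0]+.5)])
E
```

```text
keeper after [0.06797247 0.08685213] before [0.07092146 0.03522741]
side0 [272 231  25  16 305] [-0.0021111  -0.00773916]
side1 [274 218  26  16 305] [-0.0016594   0.03568295]
top0 [304 269  22  24 423] [ 0.00113955 -0.00241154]
top1 [292 267  18  24 355] [0.00166128 0.03623588]
0.07 [127 127 127] [126 126 126]
0.075 [125 128 126] [127 129 128]
0.08 [125 128 126] [124 127 124]
0.085 [125 128 126] [128 129 126]
0.09 [127 129 127] [123 123 124]
0.095 [131 130 130] [106 104 102]
0.1 [75 75 73] [75 71 66]
0.105 [73 72 71] [89 91 84]
0.11 [74 72 69] [103 105 100]
0.115 [69 71 67] [93 97 91]
0.12 [73 74 72] [93 95 90]
0.125 [75 74 73] [ 98 101  94]
0.13 [121 124 122] [100 103  97]
0.135 [72 70 69] [96 99 93]
0.14 [53 48 45] [41 40 31]
0.145 [50 48 42] [62 61 55]
0.15 [70 75 70] [101 103  98]
0.155 [86 90 82] [150 157 149]
```

The label moved 43.4 mm and the knob angle gives 384° or about 42.7 mm, so the knob slipped with about 7 mm still to wind. I'll regrip with the pads along the tangent.

```bash
cat >> h.py <<'E'
from scipy.spatial.transform import Rotation as Ro
def delta(P):  # tool-axis shift mm from now to P
    o=arm.get_obs(); R=Ro.from_quat(o["orientation"]).as_matrix(); return np.round(1000*R.T@(np.array(P)-o["ee_pos"]),1)
E
python3 - <<'E'
from h import *
s=cam("side"); S2=lambda u,v:((u-396)/3.6+255-.4,v/3.6+180-.4)
h=plane(s,S2(600,340),.08); k=plane(s,S2(602,244),.12); d=RF.T@(k-h)[:2]; a=np.degrees(np.arctan2(d[1],d[0])); print(d,a)
th=np.radians(a); K=HUB+RF@(.044*np.array([np.cos(th),np.sin(th)])); print(K,arm.get_obs()["joint_pos"],delta([*K,.15]),arm.get_obs()["ee_pos"])
E
```

```text
[-0.00440928  0.04630657] 95.43926273288625
[ 0.52273776 -0.06760619] [ 2.21785876e-01  2.74043202e-01  1.82497970e+00 -3.30766512e-04
  1.04281786e+00 -1.23559967e+00] [ -80.1 -212.8   44.5] [0.46722401 0.15294311 0.19445427]
```

play_rows([
  [0,[-20,-55,0],[0,0,-9]],
  [0,[-40,-110,10],[0,0,-18]],
  [0,[-60,-165,20],[0,0,-27]],
  [0,[-80,-213,30],[0,0,-36]],
  [0,[-80,-213,44],[0,0,-45]],
  [0,[-80,-213,44],[0,0,-45]],
  [0,[-80,-213,44],[0,0,-45]],
  [0,[-80,-213,44],[0,0,-45]],
], force=30)

```text
clock: 10.88
ee_pos: [0.5226, -0.0663, 0.1512]
orientation: [-0.33, 0.944, -0.0, 0.0]
wrist_force: [-0.2, -0.6, 1.3]
width: 0.0462
grip_force: 0.0
```

```bash
python3 - <<'E'
from h import *
o=arm.get_obs();print(delta([.5227,-.0676,.084]),o["joint_pos"][5],o["orientation"],o["wrist_force"],o["width"])
E
```

```text
[ 0.8 -1.1 67.2] -2.457363307718711 [-3.29729539e-01  9.44075339e-01 -2.31680339e-04  3.62451501e-04] [-0.17592996 -0.60087365  1.26552129] 0.0462069809930534
```

play_rows([
  [0,[0.8,-1,25],[0,0,0]],
  [0,[0.8,-1,50],[0,0,0]],
  [0,[0.8,-1,69],[0,0,0]],
  [0,[0.8,-1,69],[0,0,0]],
  [1,[0.8,-1,69],[0,0,0]],
  [1,[0.8,-1,69],[0,0,0]],
  [1,[0.8,-1,69],[0,0,0]],
  [1,[0.8,-1,69],[0,0,0]],
], force=30)

```text
clock: 11.88
ee_pos: [0.5228, -0.068, 0.0822]
orientation: [-0.33, 0.944, -0.0, 0.001]
wrist_force: [-0.2, -0.9, 4.4]
width: 0.0198
grip_force: 30.0
```

```bash
python3 - <<'E'
from h import *
o=arm.get_obs(); d=RF.T@(o["ee_pos"][:2]-HUB); print(d*1000,np.hypot(*d),np.degrees(np.arctan2(d[1],d[0])),o["wrist_force"])
R=Ro.from_quat(o["orientation"]).as_matrix()
for a in range(90,14,-10):
    th=np.radians(a); P=HUB+RF@(.044*np.array([np.cos(th),np.sin(th)])); print(a,delta([*P,o["ee_pos"][2]]))
E
```

```text
[-4.07124148 43.45556064] 0.04364585613075503 95.35227346392378 [-0.1916111  -0.92808791  4.40712131]
90 [-3.3 -2.5  0. ]
80 [-8.2 -8.4  0. ]
70 [-12. -15.   0.]
60 [-14.7 -22.2   0. ]
50 [-16.  -29.8   0. ]
40 [-16.  -37.4   0.1]
30 [-14.7 -45.    0.1]
20 [-12.  -52.2   0.1]
```

Gripped squarely, with the knob at 95° and r = 43.6 mm. I'll wind to 50°.

play_rows([
  [1,[-3.2,-2.5,0],[0,0,0]],
  [1,[-8,-8.4,0],[0,0,0]],
  [1,[-12,-15,0],[0,0,0]],
  [1,[-14.5,-22,0],[0,0,0]],
  [1,[-16,-30,0],[0,0,0]],
  [1,[-16,-30,0],[0,0,0]],
])

```text
clock: 12.62
ee_pos: [0.5537, -0.0783, 0.0818]
orientation: [-0.331, 0.944, 0.001, 0.0]
wrist_force: [0.1, 0.0, 0.5]
width: 0.0248
grip_force: 0.0
```

```bash
python3 - <<'E'
from h import *
o=arm.get_obs(); d=RF.T@(o["ee_pos"][:2]-HUB); print(d*1000,np.hypot(*d),np.degrees(np.arctan2(d[1],d[0])),o["joint_pos"][5])
for a in range(45,14,-5):
    th=np.radians(a); P=HUB+RF@(.044*np.array([np.cos(th),np.sin(th)])); print(a,delta([*P,o["ee_pos"][2]]))
E
```

```text
[27.81351542 36.59326321] 0.0459636655674592 52.76255052853102 -2.472831177131983
45 [ 1.5 -6.2 -0. ]
40 [  1.7 -10.   -0. ]
35 [  2.2 -13.8  -0. ]
30 [  3.1 -17.6  -0. ]
25 [  4.2 -21.3  -0.1]
20 [  5.7 -24.8  -0.1]
15 [  7.5 -28.2  -0.1]
```

It slipped again, which suggests a hard resistance. I'll back off and check the gap at the stop.

play_rows([
  [0,[0,0,0],[0,0,0]],
  [0,[0,0,-50],[0,0,0]],
  [0,[0,0,-100],[0,0,0]],
  [0,[-20,-62,-110],[0,0,9]],
  [0,[-40,-124,-110],[0,0,18]],
  [0,[-60,-180,-110],[0,0,27]],
  [0,[-60,-180,-110],[0,0,36]],
  [0,[-60,-180,-110],[0,0,45]],
])

```text
clock: 13.62
ee_pos: [0.7126, -0.1856, 0.1902]
orientation: [0.059, 0.998, 0.0, -0.001]
wrist_force: [-0.3, -0.7, -0.8]
width: 0.0463
grip_force: 0.0
```

```bash
python3 - <<'E'
from h import *
o=arm.get_obs(); print(o["ee_pos"],o["clock"])
s=cam("side"); t=cam("top")
im=np.hstack([cv2.resize(c["img"][b:b+h,a:a+w,::-1],(400,600),interpolation=2) for c,a,b,w,h in((t,240,195,80,120),(s,265,180,100,150))])
cv2.imwrite("pics/g3.png",np.clip(im*1.5,0,255).astype(np.uint8))
b=s["img"].astype(int); m=((b[:,:,0]-b[:,:,2]>18)&(b[:,:,0]>130)).astype(np.uint8); k=np.zeros_like(m); k[190:310,245:340]=1
n,l,st,ce=cv2.connectedComponentsWithStats(m*k); i=1+np.argmax(st[1:,4]); print(st[i],fix(plane(s,ce[i],.058)))
E
```

```text
[ 0.71261406 -0.1856198   0.19024207] 13.625Traceback (most recent call last):
  File "<stdin>", line 7, in <module>
    return _wrapfunc(a, 'argmax', axis=axis, out=out, **kwds)
    return bound(*args, **kwds)
ValueError: attempt to get argmax of an empty sequence
```

View pics/g3.png

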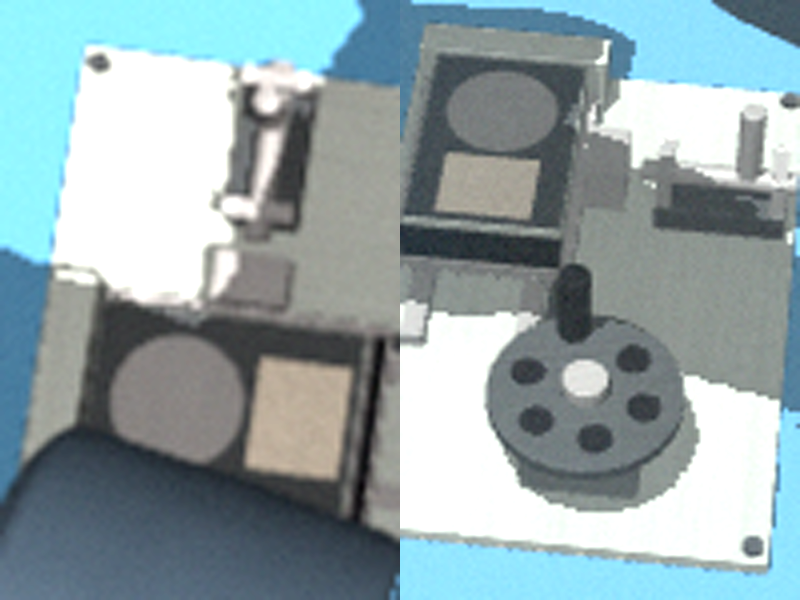

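The top crop shows the drive against the stop block (edges meeting at x≈95), and the keeper at (253,277) lies on the bolt's line from (268,100) to (257,230). The knob is now slightly back, at about 105°. I'll quantify the alignment.

```bash
python3 - <<'E'
from h import *
t=cam("top");s=cam("side")
T=lambda u,v:(240+u/5-.4,195+v/5-.4); S=lambda u,v:(265+(u-400)/4-.4,180+v/4-.4)
print("keeper",fix(plane(t,T(250,277),.062)))
for p in((262,170),(259,200)): print("rod",fix(plane(t,T(*p),.0525)))
print("stem",fix(plane(t,T(267,100),.107)))
h=plane(s,S(586,378),.08); k=plane(s,S(573,270),.12); d=RF.T@(k-h)[:2]; a=np.degrees(np.arctan2(d[1],d[0])); print(d,a)
th=np.radians(a); K=HUB+RF@(.044*np.array([np.cos(th),np.sin(th)])); o=arm.get_obs(); print(K,o["joint_pos"],delta([*K,.16]),o["ee_pos"])
E
```

```text
keeper [0.07329583 0.07558509]
rod [0.13325209 0.07826122]
rod [0.11664771 0.07753832]
stem [0.16284703 0.07620911]
[-0.01321819  0.0462379 ] 105.95382511505686
[ 0.51469714 -0.06821027] [-3.16958090e-01  7.24742586e-01  1.11246416e+00 -2.10117665e-04
  1.30489161e+00 -1.77900442e+00] [209.2  94.5  31.5] [ 0.7124378  -0.18481312  0.1914461 ]
```

Keeper and bolt are aligned to within about 1 mm, with the knob back by about 10° (1 mm). I'll regrip with the pads along the tangent and press gently to the stop.

play_rows([
  [0,[50,23,0],[0,0,10]],
  [0,[100,46,0],[0,0,20]],
  [0,[150,69,0],[0,0,30]],
  [0,[209,94,10],[0,0,40]],
  [0,[209,94,20],[0,0,50]],
  [0,[209,94,30],[0,0,60]],
  [0,[209,94,31],[0,0,70]],
  [0,[209,94,31],[0,0,80]],
  [0,[209,94,31],[0,0,90]],
  [0,[209,94,31],[0,0,90]],
], force=10)

```text
clock: 15.08
ee_pos: [0.5154, -0.0678, 0.1609]
orientation: [0.744, 0.668, 0.0, 0.0]
wrist_force: [-0.9, -0.0, 0.1]
width: 0.0467
grip_force: 0.0
```

```bash
python3 - <<'E'
from h import *
o=arm.get_obs();print(delta([.5147,-.0682,.082]),o["joint_pos"][5],o["orientation"],o["wrist_force"],o["width"])
print(Ro.from_quat(o["orientation"]).as_matrix().round(3))
E
```

```text
[-0.5 -0.7 78.9] -0.11192396105461677 [7.44311728e-01 6.67832327e-01 2.84634323e-05 1.82287009e-04] [-0.87324682 -0.00653976  0.1107396 ] 0.04667896692645042
[[ 0.108  0.994  0.   ]
 [ 0.994 -0.108 -0.   ]
 [-0.     0.    -1.   ]]
```

Tool y is now fixture +x, and tool x is fixture +y.

play_rows([
  [0,[-0.5,-0.7,30],[0,0,0]],
  [0,[-0.5,-0.7,60],[0,0,0]],
  [0,[-0.5,-0.7,79],[0,0,0]],
  [0,[-0.5,-0.7,79],[0,0,0]],
  [1,[-0.5,-0.7,79],[0,0,0]],
  [1,[-0.5,-0.7,79],[0,0,0]],
  [1,[-0.5,-0.7,79],[0,0,0]],
  [1,[-0.5,-0.7,79],[0,0,0]],
], force=10)

```text
clock: 16.08
ee_pos: [0.5153, -0.0683, 0.0823]
orientation: [0.745, 0.667, 0.0, 0.001]
wrist_force: [0.8, -0.1, 4.7]
width: 0.02
grip_force: 10.0
```

play_rows([
  [1,[0.8,3,0],[0,0,0]],
  [1,[1.5,6,0],[0,0,0]],
  [1,[1.7,8,0],[0,0,0]],
  [1,[1.7,8,0],[0,0,0]],
])

```text
clock: 16.58
ee_pos: [0.5233, -0.0675, 0.0822]
orientation: [0.745, 0.667, 0.0, 0.0]
wrist_force: [-1.4, -1.3, 6.3]
width: 0.0198
grip_force: 10.0
```

play_rows([
  [1,[0.1,2,0],[0,0,0]],
  [1,[0.2,4,0],[0,0,0]],
  [1,[0.2,4,0],[0,0,0]],
])

```text
clock: 16.95
ee_pos: [0.5272, -0.0677, 0.0822]
orientation: [0.745, 0.667, 0.0, 0.0]
wrist_force: [-1.1, -0.5, 6.9]
width: 0.0198
grip_force: 10.0
```

play_rows([
  [1,[-0.2,4,0],[0,0,0]],
  [1,[-0.7,7.6,0],[0,0,0]],
  [1,[-0.7,7.6,0],[0,0,0]],
])

```text
clock: 17.32
ee_pos: [0.5306, -0.0684, 0.0812]
orientation: [0.745, 0.667, -0.003, -0.004]
wrist_force: [-19.8, 1.6, 16.5]
width: 0.0239
grip_force: 10.0
```

A firm reaction of about 20 N, with no further motion: the carriage is on its stop, in line with the bolt. I'll ease off the push without drawing back, release, and go to the bolt with the tool turned back.

play_rows([
  [1,[0,-3.5,0],[0,0,0]],
  [1,[0,-3.5,0],[0,0,0]],
  [0,[0,-3.5,0],[0,0,0]],
  [0,[0,-3.5,0],[0,0,0]],
  [0,[0,-3.5,0],[0,0,0]],
  [0,[0,-3.5,-50],[0,0,0]],
  [0,[0,-3.5,-100],[0,0,0]],
  [0,[-20,-60,-110],[0,0,0]],
  [0,[-40,-120,-110],[0,0,0]],
  [0,[-60,-170,-110],[0,0,0]],
])

```text
clock: 18.58
ee_pos: [0.3569, -0.1098, 0.1917]
orientation: [0.745, 0.667, 0.0, 0.0]
wrist_force: [0.7, -1.1, 0.2]
width: 0.0465
grip_force: 0.0
```

```bash
python3 - <<'E'
from h import *
s=cam("side"); t=cam("top")
im=np.hstack([cv2.resize(c["img"][b:b+h,a:a+w,::-1],(400,600),interpolation=2) for c,a,b,w,h in((t,240,195,80,120),(s,265,180,100,150))])
cv2.imwrite("pics/g4.png",np.clip(im*1.3,0,255).astype(np.uint8))
o=arm.get_obs(); print(o["ee_pos"],delta([.6238,.077,.16]))
E
```

```text
[ 0.3550957  -0.1099152   0.19149445] [216.2 245.8  31.2]
```

View pics/g4.png

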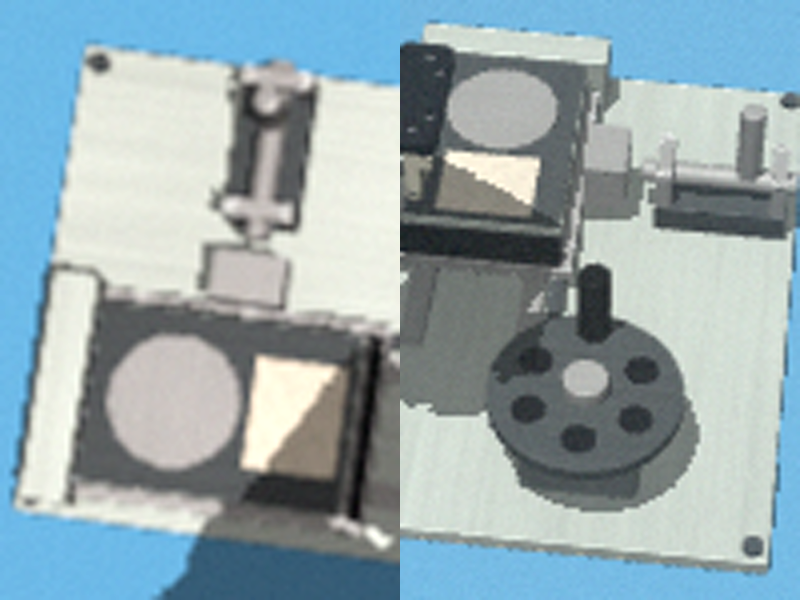

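Keeper top at (246,275) in the top crop is in line with the rod (263,170)–(257,238), and the drive is against the stop block. The side view shows the bolt still drawn back and pointing at the keeper. I'll move over the stem.

play_rows([
  [0,[40,46,0],[0,0,0]],
  [0,[80,92,0],[0,0,0]],
  [0,[120,138,0],[0,0,0]],
  [0,[165,190,5],[0,0,0]],
  [0,[216,246,20],[0,0,0]],
  [0,[216,246,31],[0,0,0]],
  [0,[216,246,31],[0,0,0]],
  [0,[216,246,31],[0,0,0]],
], force=20)

```text
clock: 19.68
ee_pos: [0.6271, 0.077, 0.161]
orientation: [0.746, 0.666, -0.0, 0.0]
wrist_force: [0.1, -1.0, -0.3]
width: 0.0464
grip_force: 0.0
```

```bash
python3 - <<'E'
from h import *
print(delta([.6238,.077,.072]),arm.get_obs()["wrist_force"])
E
```

```text
[-0.4 -3.2 89. ] [ 0.12255965 -1.00359727 -0.28072884]
```

play_rows([
  [0,[-0.4,-3,30],[0,0,0]],
  [0,[-0.4,-3,60],[0,0,0]],
  [0,[-0.4,-3,88],[0,0,0]],
  [0,[-0.4,-3,88],[0,0,0]],
  [1,[-0.4,-3,88],[0,0,0]],
  [1,[-0.4,-3,88],[0,0,0]],
  [1,[-0.4,-3,88],[0,0,0]],
  [1,[-0.4,-3,88],[0,0,0]],
], force=20)

```text
clock: 20.68
ee_pos: [0.625, 0.0773, 0.0735]
orientation: [0.746, 0.666, 0.001, 0.001]
wrist_force: [0.7, -1.0, 4.4]
width: 0.0156
grip_force: 20.0
```

Stem gripped at 15.6 mm. I'll slide along fixture -x (tool -y).

play_rows([
  [1,[0,-4,0],[0,0,0]],
  [1,[0,-8,0],[0,0,0]],
  [1,[0,-12,0],[0,0,0]],
  [1,[0,-16,0],[0,0,0]],
  [1,[0,-20,0],[0,0,0]],
  [1,[0,-20,0],[0,0,0]],
])

```text
clock: 21.42
ee_pos: [0.6046, 0.0796, 0.0735]
orientation: [0.746, 0.666, 0.0, 0.0]
wrist_force: [-1.1, -1.1, 7.4]
width: 0.0157
grip_force: 20.0
```

play_rows([
  [1,[0,-4,0],[0,0,0]],
  [1,[0,-8,0],[0,0,0]],
  [1,[0,-12,0],[0,0,0]],
  [1,[0,-16,0],[0,0,0]],
  [1,[0,-18,0],[0,0,0]],
  [1,[0,-18,0],[0,0,0]],
])

```text
clock: 22.18
ee_pos: [0.5904, 0.0812, 0.0736]
orientation: [0.746, 0.666, 0.004, 0.003]
wrist_force: [20.7, -1.9, -7.7]
width: 0.0156
grip_force: 20.0
```

play_rows([
  [1,[0,-2,0],[0,0,0]],
  [1,[0,-4,0],[0,0,0]],
  [1,[0,-4,0],[0,0,0]],
])

```text
clock: 22.55
ee_pos: [0.5897, 0.0813, 0.0737]
orientation: [0.746, 0.666, 0.007, 0.006]
wrist_force: [39.8, -4.6, -23.8]
width: 0.017
grip_force: 20.0
```

It stopped hard after 35.4 mm. I'll ease the push, then check whether the bolt began partly advanced, from the tip's original position.

play_rows([
  [1,[0,6,0],[0,0,0]],
  [1,[0,6,0],[0,0,0]],
])

```text
clock: 22.8
ee_pos: [0.5905, 0.0812, 0.0735]
orientation: [0.746, 0.666, 0.002, 0.001]
wrist_force: [8.5, -1.0, 1.6]
width: 0.0153
grip_force: 20.0
```

```bash
python3 - <<'E'
from h import *
t,s=cam("top"),cam("side")
T=lambda u,v:(235+u/4-.4,195+v/4-.4); S=lambda u,v:(240+u/4-.4,180+v/4-.4)
print("tip0 top",fix(plane(t,T(226,189),.045)),"side",fix(plane(s,S(343,169),.045)))
# keeper outer top edge, original images
print("keeper edge top",fix(plane(t,T(284,205),.062)),"side",fix(plane(s,S(326,178),.062)),fix(plane(s,S(325,210),.062)))
o=arm.get_obs(); print(o["ee_pos"],o["wrist_force"],fix(o["ee_pos"]),fix([.625,.0773]))
E
```

```text
tip0 top [0.09762412 0.07615368] side [0.092435   0.07258596]
keeper edge top [0.090243  0.0343768] side [0.08369973 0.04763705] [0.08586114 0.02060426]
[0.59053354 0.08121863 0.07355505] [ 8.39685244 -1.13189946  1.45546548] [0.12661315 0.07425633] [0.16130161 0.07420406]
```

The original gap from tip to keeper was about 7.5 mm in both views, so the bolt began about 4.5 mm in. 35.4 + 4.5 ≈ 40 mm means it is fully home. I'll release and retreat.

play_rows([
  [0,[0,0,0],[0,0,0]],
  [0,[0,0,0],[0,0,0]],
  [0,[0,0,0],[0,0,0]],
  [0,[0,0,-50],[0,0,0]],
  [0,[0,0,-100],[0,0,0]],
  [0,[-50,0,-130],[0,0,0]],
  [0,[-110,0,-130],[0,0,0]],
  [0,[-170,-60,-130],[0,0,0]],
  [0,[-220,-120,-130],[0,0,0]],
  [0,[-220,-180,-130],[0,0,0]],
])

```text
clock: 24.15
ee_pos: [0.4125, -0.1136, 0.2024]
orientation: [0.746, 0.666, -0.0, 0.0]
wrist_force: [-0.1, -0.8, 0.6]
width: 0.0466
grip_force: 0.0
```

```bash
python3 - <<'E'
from h import *
s=cam("side"); t=cam("top")
im=np.hstack([cv2.resize(c["img"][b:b+h,a:a+w,::-1],(400,600),interpolation=2) for c,a,b,w,h in((t,240,195,80,120),(s,265,180,100,150))])
cv2.imwrite("pics/g5.png",np.clip(im*1.3,0,255).astype(np.uint8)); print(arm.get_obs()["ee_pos"])
E
```

```text
[ 0.40908168 -0.11237589  0.20190798]
```

View pics/g5.png

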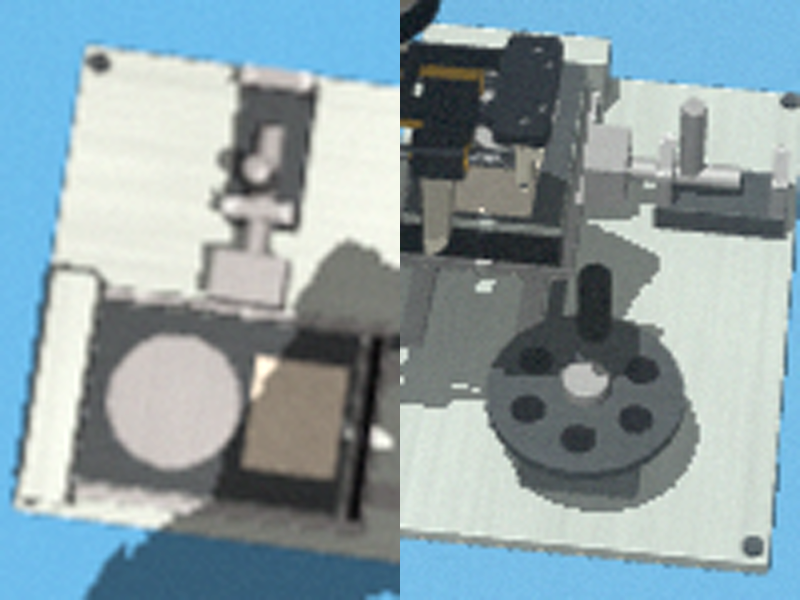

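The bolt rod runs into the keeper in both views: (258,240) in the top crop and (645,170) in the side crop. The stem sits near the inner strap, the carriage is at the stop, and the gripper is clear. I'll hand it in.

```bash
python3 -c "
from bench import arm
print(arm.job_done())"
```

```text
the job is handed in; nothing more can be done
None
```

I wound the carriage to its stop, slid the bolt fully home into the keeper, released it and handed the job in at about 24 s; no verdict was returned, and the crank knob slipped from the grip twice while winding.

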